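# Close and lock the printer control box

### The arm

A 6-joint arm with a two-finger parallel gripper is mounted at the origin on a cart in front of the work surface, level with it; the furniture and walls round the work are solid. World frame = base frame: x ahead of the robot, y to its left, z up, the work surface at z = 0. Lengths are in m, angles in degrees, forces in N, time in s.
With the tool pointing down it reaches from about 0.35 to 0.875 m from the base axis. Payload 15.5 kg.
Tool frame: the origin (TCP) lies at the very end of the fingers, on their centre line; the grasp point (between the pads) lies robot.grasp_offset behind it (robot.grasp_offset is the distance from the TCP to the grasp point, in m); z points along the fingers, y is the line along which they close (so a half turn about z gives the same grasp; the last joint's range is limited). The gripper opens to 85 mm and grips with 20 to 120 N. Pads are 22 mm wide; open, the fingers measure 114 mm over their backs; the gripper's body (76 mm by 85 mm) begins 54 mm behind the grasp point. The pads swing forward as they close: fully open they stand 13 mm farther back than shut.
Start: joints at [-75.201, 28.281, 77.091, -0, 74.628, -5.472], TCP at [0.217, -0.586, 0.204] pointing down, gripper open.
Joint ranges: [-166.48, 166.48], [-47.26, 123.95], [12.59, 153.08], [-70.14, 250.14], [6.76, 159.57], [-176.63, 176.63]. Speed limits (degrees/s): [108.29, 108.29, 147.25, 172.46, 172.46, 172.46].

### API

Orientations are given as [roll, pitch, yaw] about the fixed x, y, z axes, in that order (R = Rz(yaw) Ry(pitch) Rx(roll)).
In Python, from cell import robot, camera, calibration gives the robot as it stands.
- The arm moves only by the tool jog_arm, never from a script. Its argument "targets" is a list of rows, each a list of 3 entries, a list of its own where there are three numbers: the shift along the tool's x, y, z in mm, then the turn about the tool's z in degrees, then the closure in counts, from 0 (fully open) to 255 (shut). In form: [[[tx, ty, tz], yaw, grip], ...]. A call has 1 to 10 rows; each row is the pose to reach, as a shift and turn from the pose commanded when the call began, along the tool's axes at that moment; what a row does not reach only later rows make up. A row lasts 1/12 s, in which the tool goes at most 41.7 mm and 7.16 degrees, less where a joint would pass 70% of its speed; a pose out of reach is approached as far as the arm can. A call with a gripper value outside its range is refused whole. The fingers move at their own pace and stop on an object; "newtons" is the grip in N (left out, the last holds). Time passes only in rows, so rows that repeat a pose let the fingers close. It gives the time, the measured TCP pose, the force, the opening and the grip force at its end, in the units of the state.
- robot.read_state(): the state, without advancing time (a new reading comes with each control period).
- camera(name): name is "scene" or "top"; returns the picture (480x640x3 uint8, red, green, blue); there is no depth.
- calibration(name): a dict with "camera_matrix" (3x3 intrinsics, pixels), "k1" (the pictures are not rectified: a ray, as slopes to the right and down, at radius r is drawn at 1 + k1 r^2 times it, then the intrinsics apply), "R" (3x3) and "t" (3): a world point X has camera coordinates R X + t. Camera axes: x right, y down, z forward; pixel columns grow to the right and rows downward; lengths in m; the calibration is good to about 2 mm. A picture is of the moment at which its call begins. calibration takes no time and is no camera call.
- robot.sign_off(): hands the job in; it is judged then, once.
The state is a dict: "t": time; "joint_positions": joint angles; "joint_vel": joint speeds; "tau": joint torques, N m; "eef_pos": TCP position; "orientation": TCP orientation; "wrist_force": force on the tool from outside, world axes, zero at the start; "wrist_torque": the same for the moment, N m; "grip_width": finger opening in m; "gripper_force": force on a finger pad.
Only numpy, scipy, OpenCV 4.12 (cv2) and the standard library are available. Lean on these libraries where they do the work, as an engineer would, in place of code of your own. Each camera call takes 0.05 s, during which the arm holds its last target. There are 200 camera calls.

### The job

Shut the hinged cover of the printer control box, then push its sprung fastener in and turn it about a quarter turn clockwise until it catches and springs back up a little, so that the cover is locked; then let go. Leave the pliers, the gear and the USB stick where they lie.

Things in the scene. Friction and masses are not known exactly. Their poses are not given: they have to be found in the camera images.
- control_box: Grey metal box, 150 (its x, front to back) x 180 (its y) x 70 mm high, walls 4 mm, open on top, a green circuit board inside; screwed to the worktop, feet reach 17 mm out at its y sides. Origin: centre of its underside. Its -x side, with vent slots, faces the robot. The cover's hinge line runs along its y at local x = +75 mm, z = 70 mm.
- cover (a joint): Hinge of the white flat cover (156 x 184 x 4 mm), rad. 0 = shut, its outer face level, 74 mm above the worktop; grows as the near edge swings up and away from the robot. Starts partly open (0.6 to 1.1). Stiff hinge: the cover stays where it is left and takes under 3 N at the free edge to push down.
- cover_edge (a point): Point on the cover's outer (upper) face, midway along its free edge, 150 mm from the hinge line; x runs along the cover to the hinge, z is the outward normal. More than 40 mm to either side of the middle the cover is bare and may be pushed.
- stud_head (a point): Black fastener on the cover, 120 mm from the hinge line, midway across. Point: on its axis, upper face of its round flange (52 mm wide, 4 thick), 18 mm above the cover's face when out. On the flange stands a wing 36 long, 12 thick, 20 mm high, free to straddle or pinch from above; fingertips may press on the flange. x: along the wing, front to back at the start; z: out of the cover.
- stud_press (a joint): How far the fastener is pushed in, m: 0 = out, 0.012 = stop. Spring: 4 N at 0, 10 N at 0.009, 12 N at 0.012. Cover shut, it is blocked from turning below about 0.006 and turns freely from 0.0095 on. Released at the locking angle it springs back to about 0.0045, held by a notch; released between, it stays at about 0.009, unlocked; at the start angle it returns to 0.
- stud_turn (a joint): Turn of the fastener, rad, growing clockwise seen from above: 0 = as found, free; 1.40 (80 degrees) = locking notch; stop at 1.47. Released within about 0.1 rad of the notch it drops in. Turns easily (under 0.1 N m).
- pliers: Red-handled pliers 51 x 141 x 14 mm lying flat on the worktop to the right of the box; origin at the centre of their underside. Leave alone.
- gear: Green printed gear 36 mm across, 18 mm high, to the front left of the box; origin at the centre of its underside. Leave alone.
- usb: USB stick 19 x 54 x 8 mm to the front right of the box; origin at the centre of its underside. Leave alone.
Mind the look-alikes: they are no part of the job. Several things have the shape of the control_box; the one meant has the colours described above.

How it is judged:
By the outcome, as a careful person would: the job done as asked, in the order asked, and still so for the second after the job is handed in, with the robot touching nothing.
It also fails if it takes over 51 s, if anything falls off the work surface, if the arm or the gripper's body presses on something with over 40 N, if the wrist force passes 120 N, or if a joint passes its speed limit or range.

## Working session

There is one attempt and no reset: what is moved stays moved. The work goes in short steps, Python scripts to look and compute and a tool call to move; the robot and the scene stay as the last step left them, time stands still between calls to the robot, and variables do not carry over. Pictures are saved under pics/ and viewed, at most 12 in all, crops included, and the job is handed in when it is done.

Besides the shell and the picture viewer there is one more tool, called after ">>>" as name(argument=value, ...) on one line, values as JSON. jog_arm: Moves the arm, as the interface text tells. Its arguments: {"type":"object","properties":{"targets":{"type":"array","items":{"type":"array"}},"newtons":{"type":"number"}},"required":["targets"]}

```bash
mkdir -p pics; cat > h.py <<'E'
import numpy as np, cv2
from cell import robot, camera, calibration
def snap(n,f):
    im=camera(n); cv2.imwrite('pics/'+f,im[:,:,::-1]); return im
def proj(n,X):
    c=calibration(n); p=np.atleast_2d(X)@np.array(c['R']).T+np.array(c['t']); s=p[:,:2]/p[:,2:]
    s=s*(1+c['k1']*(s**2).sum(1,keepdims=True)); K=np.array(c['camera_matrix'])
    return s@K[:2,:2].T+K[:2,2]
def ray(n,uv):
    c=calibration(n); K=np.array(c['camera_matrix'],float)
    s=cv2.undistortPoints(np.array(uv,float).reshape(-1,1,2),K,np.array([c['k1'],0,0,0.]))[:,0]
    R=np.array(c['R']); o=-R.T@np.array(c['t']); d=np.c_[s,np.ones(len(s))]@R
    return o,d
def onz(n,uv,z):
    o,d=ray(n,uv); return o+d*((z-o[2])/d[:,2:])
E
python3 - <<'E'
from h import *
for n in('scene','top'):
    snap(n,n+'0.png'); o,d=ray(n,[[320,240]]); print(n,o,d)
s=robot.read_state(); print(s, robot.grasp_offset)
E
```

```text
scene [-0.12080617 -0.88553415  0.53451471] [[ 0.6556425   0.61267319 -0.44162277]]
top [ 0.41553634 -0.24214976  1.13023488] [[ 0.12135118 -0.00670388 -0.99260482]]
{'t': 0.1, 'joint_positions': array([-7.52000180e+01,  2.83105779e+01,  7.71224269e+01,  7.43207656e-04,
        7.46293107e+01, -5.47092680e+00]), 'joint_vel': array([-0.01648014, -0.07072933,  0.02006211, -0.07594766,  0.10106554,
       -0.01322808]), 'tau': array([ 2.71568904e-03, -8.83589673e+01, -3.84560394e+01, -1.20159220e-04,
        5.31365993e-03, -8.04030583e-05]), 'eef_pos': array([ 0.21646404, -0.5859489 ,  0.20397483]), 'orientation': array([-1.79938037e+02, -6.65434833e-03,  2.02707078e+01]), 'wrist_force': array([ 1.19515446, -0.33165093, -0.14650476]), 'wrist_torque': array([0.02934798, 0.02080072, 0.02247672]), 'gripper_force': 0.0, 'grip_width': 0.08551933226155797} 0.0187
```

View pics/scene0.png

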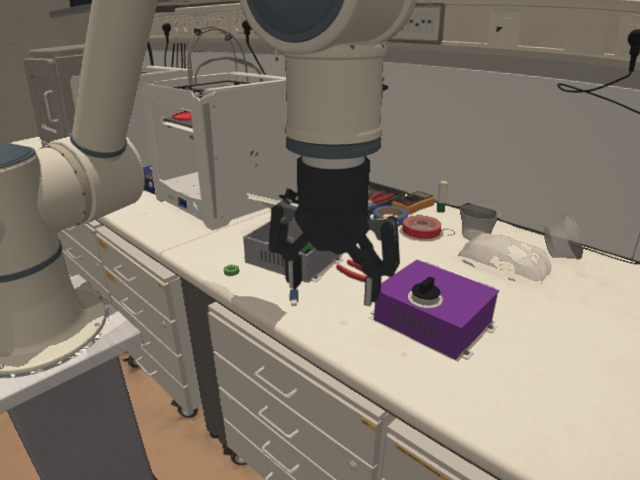

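View pics/top0.png

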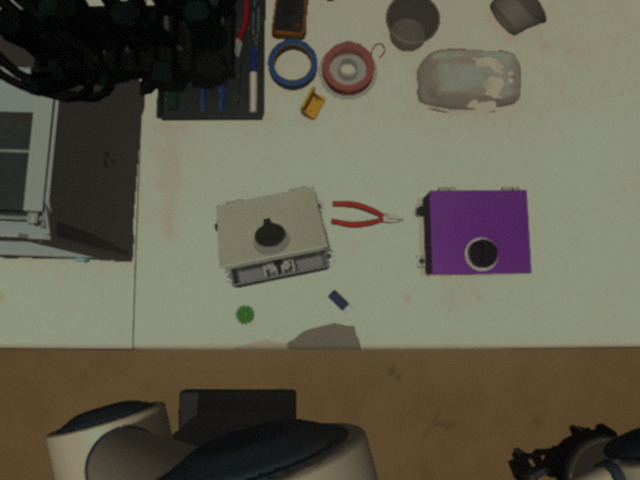

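The scene view shows a grey box at about (290,240), partly hidden by the gripper, and a purple one at (435,305). In the top view, the candidates are the grey box with the white, partly open cover at (270,235) and the purple look-alike, already shut, at (478,232). I choose the grey and white one. The gear is at (245,314), the USB stick at (338,300) and the pliers at (365,213).

```bash
python3 - <<'E'
from h import *
im=cv2.imread('pics/top0.png')[175:325,200:350]
cv2.imwrite('pics/crop0.png',cv2.resize(im,(600,600),interpolation=cv2.INTER_CUBIC))
E
```

```text
(no output)
```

View pics/crop0.png

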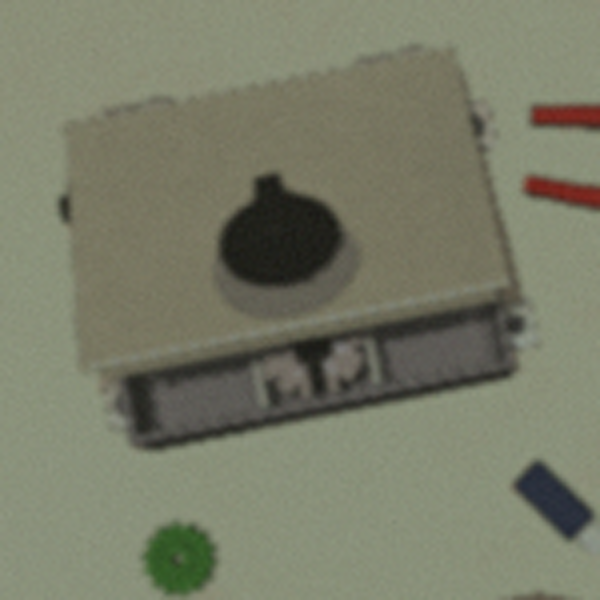

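The crop confirms the grey box with the white cover partly open. The cover corners in the crop are (66,122), (455,48), (505,290) and (82,370). The black fastener's flange is centred near (280,238), with its wing running front to back.

```bash
cat >> h.py <<'E'
def cov(p,s,y,n):
    # point on cover: s from hinge toward robot, y lateral, n above hinge plane
    x0,y0,yaw,th=p; c,si=np.cos(th),np.sin(th)
    X=0.075-s*c+n*(si); Z=0.07+s*si+n*c
    cy,sy=np.cos(yaw),np.sin(yaw)
    return np.array([x0+cy*X-sy*y,y0+sy*X+cy*y,Z])
E
python3 - <<'E'
from h import *
from scipy.optimize import least_squares
q=np.array([[66,122],[455,48],[505,290],[82,370],[280,238]])/4+[200,175]
ob=[(-6,92),(-6,-92),(150,-92),(150,92)]
F=lambda p:(proj('top',[cov(p,s/1e3,y/1e3,.004) for s,y in ob]+[cov(p,.12,0,.022)])-q).ravel()
g=onz('top',q[4:5],.1)[0]
r=least_squares(F,[g[0],g[1],0.2,.8]); p=r.x
print(p,np.degrees(p[2:]),r.fun.round(1))
f=np.array([[140,445],[515,372]])/4+[200,175]; e=onz('top',f,.07); print('front rim',e, np.linalg.norm(e[0]-e[1]))
m=e.mean(0)[:2]; d=(e[0]-e[1])[:2]; yaw=np.arctan2(-d[0],d[1]); print(np.degrees(yaw), m+.075*np.array([np.cos(yaw),np.sin(yaw)]))
for th in(p[3],0):
  P=p.copy();P[3]=th; print(th,'edge',cov(P,.15,0,.004),'off55',cov(P,.14,.06,.004),cov(P,.14,-.06,.004),'stud',cov(P,.12,0,.022))
  print(proj('scene',[cov(P,.15,0,.004),cov(P,.12,0,.022)]))
for n,uv in(('gear',(245,314)),('usb',(338,300))): print(n,onz('top',[uv],.01))
E
```

```text
[ 0.54698742 -0.16289196  0.18824153  0.650263  ] [10.78544509 37.25732568] [ 0.  -0.3  0.  -0.1  1.2 -1.2 -1.2 -0.6 -0.1  2.1]
front rim [[ 0.46020478 -0.09393559  0.07      ]
 [ 0.49348451 -0.26524703  0.07      ]] 0.1745140402687413
10.993604838430155 [ 0.55046828 -0.16528885]
0.6502630036226025 edge [ 0.50576167 -0.17074534  0.16399306] off55 [ 0.50235241 -0.11031582  0.1579391 ] [ 0.52480822 -0.228196    0.1579391 ] stud [ 0.53992223 -0.16423786  0.16015783]
[[277.21532203 201.49750061]
 [286.52512024 198.31043005]]
0 edge [ 0.47331231 -0.17692684  0.074     ] off55 [ 0.47190775 -0.11611544  0.074     ] [ 0.49436357 -0.23399562  0.074     ] stud [ 0.50278236 -0.17131289  0.092     ]
[[269.97261413 243.5610145 ]
 [277.70216038 231.47039107]]
gear [[ 0.40954044 -0.10553309  0.01      ]]
usb [[ 0.43621072 -0.28413953  0.01      ]]
```

```bash
cat >> h.py <<'E'
P=np.array([.5487,-.164,np.radians(10.9),.65])
def rel(X):
    from scipy.spatial.transform import Rotation as R
    s=robot.read_state(); r=R.from_euler('xyz',s['orientation'],degrees=True)
    return (r.inv().apply(np.array(X)-s['eef_pos'])*1e3).round(1)
E
python3 - <<'E'
from h import *
a=cov(P,.14,-.062,.004); print(a, rel([a[0],a[1],.19]))
E
```

```text
[ 0.52700689 -0.23131654  0.15791043] [ 414.2 -225.1   14.3]
```

>>> jog_arm(targets=[[[20,-11,0],0,128],[[50,-27,0],1,255],[[85,-46,0],2,255],[[120,-65,0],3,255],[[155,-84,2],4,255],[[190,-103,4],5,255],[[225,-122,6],6,255],[[260,-141,8],7,255],[[290,-157,10],8,255],[[310,-168,10],9.4,255]], newtons=30)

```text
t: 0.93
eef_pos: [0.4505, -0.3185, 0.194]
orientation: [-179.9, 0.0, 10.9]
wrist_force: [0.5, -1.4, 0.5]
grip_width: 0.0004
gripper_force: 0.0
```

```bash
python3 - <<'E'
from h import *
a=cov(P,.14,-.062,.004); print(rel([a[0],a[1],.185])); s=robot.read_state(); print(s['orientation'],s['joint_positions'],s['grip_width'])
for th in (.65,.5,.4,.3,.2,.1,0,-.03):
    p=P.copy();p[3]=th; print(th,rel(cov(p,.14,-.062,.004)))
E
```

```text
[ 91.6 -71.1   9. ]
[-1.79934534e+02  1.45163998e-02  1.09126407e+01] [-4.14758979e+01  2.30540784e+01  8.82810213e+01  3.05353485e-02
  6.87256222e+01  3.76003754e+01] 0.00040993345342178343
0.65 [ 91.6 -71.1  36.1]
0.5 [ 79.7 -71.   53.4]
0.4 [ 73.2 -71.   65.8]
0.3 [ 68.1 -71.   78.8]
0.2 [ 64.2 -71.   92.3]
0.1 [ 61.7 -71.  106.1]
0 [ 60.6 -71.  120. ]
-0.03 [ 60.6 -71.  124.2]
```

>>> jog_arm(targets=[[[20,-16,2],0,255],[[50,-39,5],0,255],[[75,-58,9],0,255],[[88,-68,12],0,255],[[92,-71,15],0,255],[[92,-71,22],0,255],[[92,-71,29],0,255],[[92,-71,36],0,255],[[88,-71,42],0,255],[[84,-71,48],0,255]])

```text
t: 1.77
eef_pos: [0.5173, -0.2364, 0.1456]
orientation: [-180.0, 0.0, 10.8]
wrist_force: [-0.6, 0.1, 0.2]
grip_width: 0.0005
gripper_force: 0.0
```

>>> jog_arm(targets=[[[-4,0,5],0,255],[[-7,0,11],0,255],[[-10,0,17],0,255],[[-12,0,23],0,255],[[-15,0,29],0,255],[[-17,0,35],0,255],[[-19,0,41],0,255],[[-21,0,47],0,255],[[-22,0,53],0,255],[[-23,0,58],0,255]])

```text
t: 2.6
eef_pos: [0.4955, -0.24, 0.0878]
orientation: [-180.0, 0.0, 10.9]
wrist_force: [-0.2, 0.9, 0.3]
grip_width: -0.0001
gripper_force: 0.1
```

```bash
python3 - <<'E'
from h import *
t=snap('top','t1.png'); s=snap('scene','s1.png')
a=cv2.resize(t[150:330,190:350,::-1],(400,450)); b=cv2.resize(s[180:310,220:380,::-1],(400,325)); b=cv2.copyMakeBorder(b,0,125,0,0,cv2.BORDER_CONSTANT)
cv2.imwrite('pics/c1.png',np.hstack([a,b]))
E
```

```text
(no output)
```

View pics/c1.png

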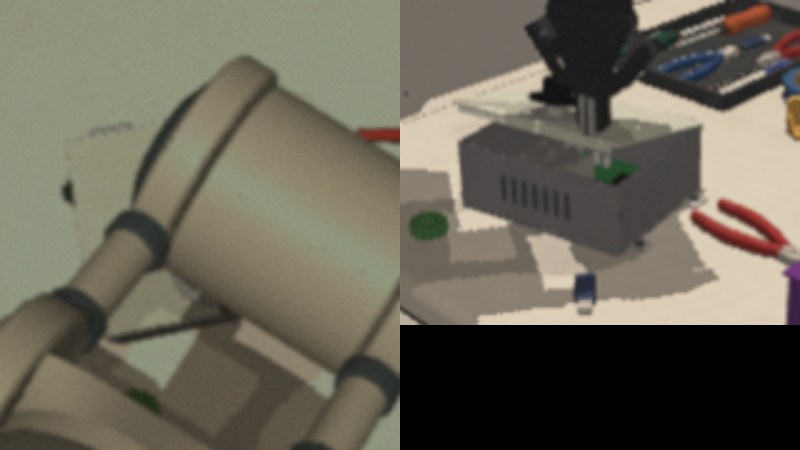

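The scene crop shows the closed fingers on the cover's right half at (590,130). The cover has swung most of the way down, and the gear, USB stick and pliers are untouched. I keep pressing down to z of about 0.073.

>>> jog_arm(targets=[[[-1,0,4],0,255],[[-1,0,8],0,255],[[-1,0,11],0,255],[[-1,0,13],0,255],[[-1,0,14],0,255],[[-1,0,14.5],0,255],[[-1,0,15],0,255],[[-1,0,15],0,255]])

```text
t: 3.37
eef_pos: [0.4947, -0.2403, 0.0735]
orientation: [180.0, -0.0, 10.9]
wrist_force: [0.1, 0.1, -0.4]
grip_width: 0.0001
gripper_force: 0.0
```

>>> jog_arm(targets=[[[0,0,0.5],0,255],[[0,0,1],0,255],[[0,0,1.5],0,255],[[0,0,1.5],0,255]])

```text
t: 3.7
eef_pos: [0.4947, -0.2402, 0.0719]
orientation: [-180.0, 0.0, 10.9]
wrist_force: [0.4, -0.1, -0.8]
grip_width: 0.0001
gripper_force: 0.0
```

>>> jog_arm(targets=[[[0,0,0.7],0,255],[[0,0,1.4],0,255],[[0,0,2],0,255],[[0,0,2],0,255]])

```text
t: 4.03
eef_pos: [0.4946, -0.2402, 0.0698]
orientation: [-180.0, 0.0, 10.9]
wrist_force: [0.5, 0.4, -0.2]
grip_width: -0.0001
gripper_force: 0.0
```

```bash
python3 - <<'E'
from h import *
s=snap('scene','s2.png')
cv2.imwrite('pics/c2.png',cv2.resize(s[200:290,230:360,::-1],(780,540),interpolation=cv2.INTER_CUBIC)); st=robot.read_state(); print(st['wrist_force'],st['tau'])
E
```

```text
[-1.23328407 -0.29762486  0.80456127] [-7.39297393e-03 -8.17081261e+01 -2.59413260e+01 -1.11112047e-03
 -3.30050499e-02  7.46751789e-05]
```

View pics/c2.png

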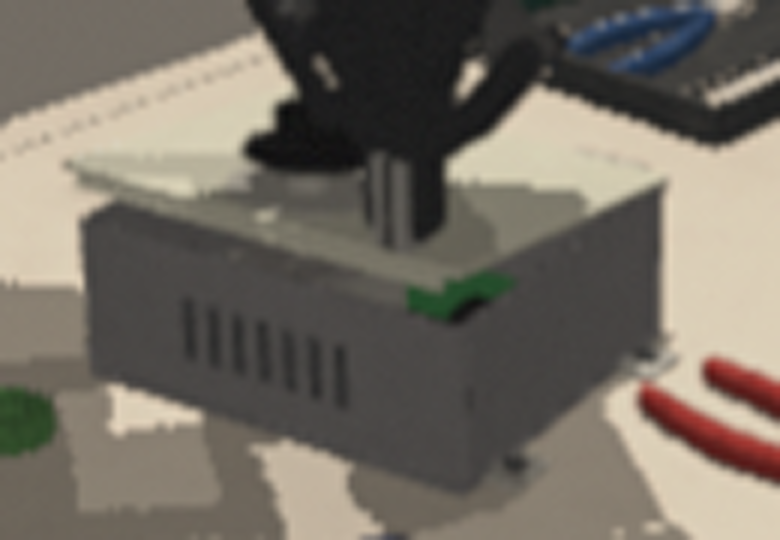

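```bash
python3 - <<'E'
from h import *
e=robot.read_state()['eef_pos']
f=lambda u:((u-[230,200])*6).round(0)
print('tcp',f(proj('scene',e)))
for th in(0,.1,.15,.2,.3):
    p=P.copy();p[3]=th
    print(th,[f(proj('scene',cov(p,a,b,.004)))[0] for a,b in((.15,.092),(.15,-.092),(-.006,-.092),(.14,-.062))])
print('box', [f(proj('scene',cov(np.r_[P[:3],0],.15,b,n)))[0] for b in(.09,-.09) for n in(0,-.07)])
E
```

```text
tcp [[399. 305.]]
0 [array([ 59., 205.]), array([450., 322.]), array([667., 167.]), array([397., 291.])]
0.1 [array([ 58., 169.]), array([451., 284.]), array([668., 168.]), array([398., 256.])]
0.15 [array([ 59., 151.]), array([453., 264.]), array([668., 169.]), array([399., 237.])]
0.2 [array([ 60., 132.]), array([455., 244.]), array([668., 170.]), array([401., 219.])]
0.3 [array([64., 94.]), array([461., 202.]), array([668., 171.]), array([406., 181.])]
box [array([ 64., 215.]), array([ 77., 372.]), array([446., 331.]), array([449., 498.])]
```

The crop shows the cover still open by about 0.12 rad, with its corners at (67,163) and (445,290). The fingertips rest on it near (400,247), but the reported TCP projects to (399,305). The real tips are therefore about 20 mm above the reported TCP, so I go on down and watch the force.

>>> jog_arm(targets=[[[0,0,2],0,255],[[0,0,4],0,255],[[0,0,6],0,255],[[0,0,8],0,255],[[0,0,10],0,255],[[0,0,11],0,255],[[0,0,12],0,255],[[0,0,12],0,255]])

```text
t: 4.75
eef_pos: [0.4946, -0.2402, 0.0578]
orientation: [-180.0, 0.0, 10.9]
wrist_force: [-0.2, -0.3, -0.3]
grip_width: 0.0004
gripper_force: 0.0
```

```bash
python3 - <<'E'
from h import *
s=snap('scene','s3.png')
cv2.imwrite('pics/c3.png',cv2.resize(s[200:290,230:360,::-1],(780,540),interpolation=cv2.INTER_CUBIC)); st=robot.read_state(); print(st['wrist_force'],st['eef_pos'])
E
```

```text
[ 0.15935173 -0.53059235 -0.01881848] [ 0.49465905 -0.24025242  0.05789466]
```

View pics/c3.png

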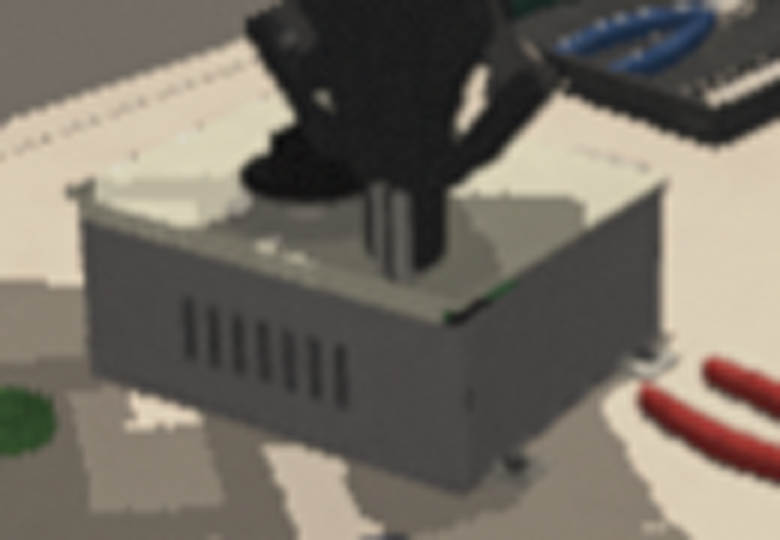

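The crop shows the cover almost shut, with a thin dark gap left at (470,310) and the tips at (400,278). I keep lowering in small steps.

>>> jog_arm(targets=[[[0,0,1],0,255],[[0,0,2],0,255],[[0,0,2],0,255]])

```text
t: 5.05
eef_pos: [0.4946, -0.2402, 0.0559]
orientation: [-180.0, 0.0, 10.9]
wrist_force: [-0.4, 0.1, -0.4]
grip_width: 0.0002
gripper_force: 0.0
```

>>> jog_arm(targets=[[[0,0,1],0,255],[[0,0,1.5],0,255],[[0,0,1.5],0,255]])

```text
t: 5.3
eef_pos: [0.4946, -0.2402, 0.0543]
orientation: [-180.0, 0.0, 10.9]
wrist_force: [0.3, -0.8, -0.4]
grip_width: 0.0002
gripper_force: 0.0
```

>>> jog_arm(targets=[[[0,0,0.7],0,255],[[0,0,0.7],0,255]])

```text
t: 5.47
eef_pos: [0.4946, -0.2402, 0.0537]
orientation: [-180.0, 0.0, 10.9]
wrist_force: [0.2, 0.4, 0.2]
grip_width: -0.0002
gripper_force: 0.0
```

```bash
python3 - <<'E'
from h import *
s=snap('scene','s4.png')
cv2.imwrite('pics/c4.png',cv2.resize(s[200:290,230:360,::-1],(780,540),interpolation=cv2.INTER_CUBIC)); st=robot.read_state(); print(st['wrist_force'],st['eef_pos'],st['tau'])
E
```

```text
[-0.58452621  0.17445141 -0.27082091] [ 0.49465536 -0.24022621  0.05373943] [-1.64301891e-03 -8.25048208e+01 -2.45688969e+01 -3.09958277e-04
 -3.11386166e-02  6.96967859e-06]
```

View pics/c4.png

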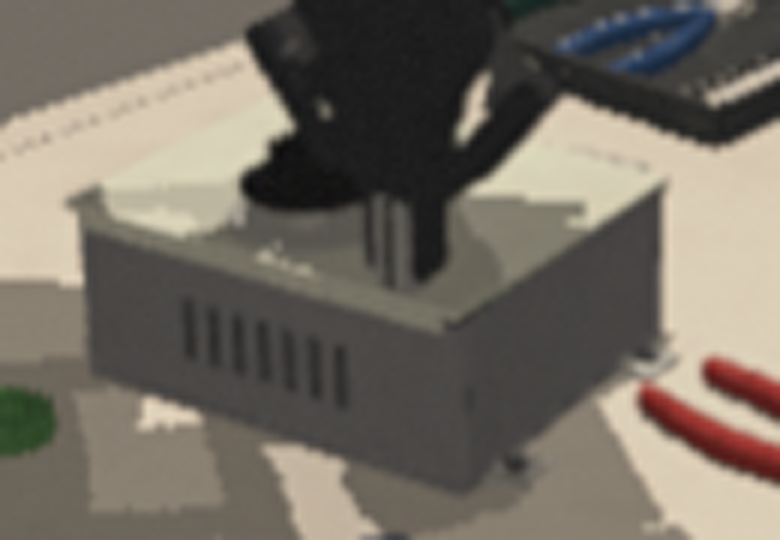

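The crop shows the cover essentially flush, its near corner at (450,328) against a predicted (450,322). I make a small probe for firm contact.

>>> jog_arm(targets=[[[0,0,0.5],0,255],[[0,0,0.5],0,255]])

```text
t: 5.68
eef_pos: [0.4947, -0.2403, 0.0532]
orientation: [-180.0, -0.0, 10.9]
wrist_force: [1.3, 0.5, -1.1]
grip_width: -0.0002
gripper_force: 0.0
```

>>> jog_arm(targets=[[[0,0,0.5],0,255],[[0,0,0.5],0,255]])

```text
t: 5.85
eef_pos: [0.4946, -0.2402, 0.0527]
orientation: [-180.0, 0.0, 10.9]
wrist_force: [-0.0, -0.4, 0.0]
grip_width: -0.0001
gripper_force: 0.0
```

>>> jog_arm(targets=[[[0,0,0.5],0,255],[[0,0,0.5],0,255]])

```text
t: 6.02
eef_pos: [0.4946, -0.2402, 0.0522]
orientation: [-180.0, 0.0, 10.9]
wrist_force: [0.3, 1.0, 0.3]
grip_width: 0.0001
gripper_force: 0.0
```

>>> jog_arm(targets=[[[0,0,0.5],0,255],[[0,0,0.5],0,255]])

```text
t: 6.18
eef_pos: [0.4946, -0.2402, 0.0517]
orientation: [-180.0, 0.0, 10.9]
wrist_force: [-0.2, -0.9, 0.3]
grip_width: 0.0
gripper_force: 0.0
```

```bash
python3 - <<'E'
from h import *
st=robot.read_state(); print(st['wrist_force'],st['wrist_torque'],st['eef_pos'],st['tau'])
E
```

```text
[-0.21072513 -0.89866556  0.27929738] [0.01264901 0.00835526 0.04421253] [ 0.49463192 -0.2402419   0.05168866] [ 2.36091910e-03 -8.27699590e+01 -2.44731474e+01  2.45715355e-04
 -3.28215351e-02  1.11943018e-05]
```

```bash
python3 - <<'E'
from h import *
print(proj('scene',[[.2165,-.586,.204],[.2165,-.586,.217],[.2165,-.586,.224]]))
# fingertips +-50mm along tool y at yaw 20.27
d=np.array([np.sin(.3538),-np.cos(.3538),0])
for h in(.204,.217,.224,.237): print(h,proj('scene',[np.array([.2165,-.586,h])+k*d for k in(-.05,.05)]).round())
s=snap('scene','s5.png'); a=cv2.imread('pics/scene0.png')[220:320,250:420]
cv2.imwrite('pics/c5.png',np.hstack([cv2.resize(a,(400,235)),cv2.resize(s[200:290,230:360,::-1],(400,235),interpolation=cv2.INTER_CUBIC)]))
E
```

```text
[[329.58754311 321.0619371 ]
 [329.69008018 312.15600545]
 [329.74561659 307.27464589]]
0.204 [[292. 312.]
 [369. 331.]]
0.217 [[292. 303.]
 [370. 322.]]
0.224 [[292. 298.]
 [370. 317.]]
0.237 [[291. 289.]
 [371. 307.]]
```

View pics/c5.png

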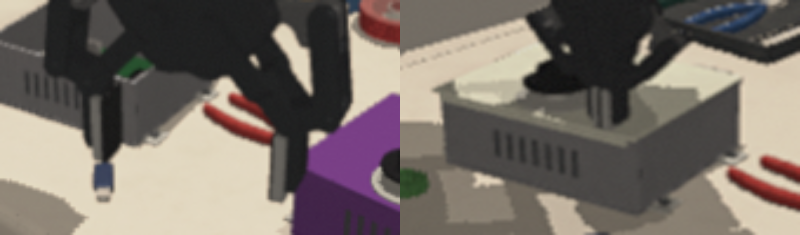

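The left crop (start) shows the open fingertips at about scene pixels (292,288) and (369,305), which puts them at z of about 0.237 for a TCP of 0.204. Allowing for the 13 mm swing, the real tips sit about 20 mm behind the TCP, as in the cover contact. On the right the cover looks flush. I continue the probe until I feel contact.

>>> jog_arm(targets=[[[0,0,0.5],0,255],[[0,0,0.5],0,255]])

```text
t: 6.4
eef_pos: [0.4946, -0.2402, 0.0512]
orientation: [-180.0, 0.0, 10.9]
wrist_force: [0.6, -0.5, 0.1]
grip_width: 0.0
gripper_force: 0.0
```

>>> jog_arm(targets=[[[0,0,0.5],0,255],[[0,0,0.5],0,255]])

```text
t: 6.57
eef_pos: [0.4946, -0.2402, 0.0507]
orientation: [-180.0, 0.0, 10.9]
wrist_force: [-0.9, 0.1, 0.6]
grip_width: -0.0002
gripper_force: 0.0
```

>>> jog_arm(targets=[[[0,0,0.5],0,255],[[0,0,0.5],0,255]])

```text
t: 6.73
eef_pos: [0.4946, -0.2402, 0.0502]
orientation: [-180.0, 0.0, 10.9]
wrist_force: [-0.4, 0.2, -0.5]
grip_width: 0.0001
gripper_force: 0.0
```

```bash
python3 - <<'E'
from h import *
n=snap('scene','s6.png')[:,:,::-1]
g=lambda f:cv2.cvtColor(f,cv2.COLOR_BGR2GRAY).astype(np.float32)
N=g(np.ascontiguousarray(n))
for f in('s2','s3','s4','s5'):
    A=g(cv2.imread(f'pics/{f}.png')); o=[]
    for(x0,x1,y0,y1)in((238,252,222,246),(296,312,236,262),(268,284,216,238),(286,306,222,252),(258,285,255,270)):
        (d,r)=cv2.phaseCorrelate(A[y0:y1,x0:x1],N[y0:y1,x0:x1],cv2.createHanningWindow((x1-x0,y1-y0),cv2.CV_32F)); o.append((round(d[0],2),round(d[1],2),round(r,2)))
    print(f,o)
E
```

```text
s2 [(-0.22, -1.56, 1.04), (1.22, 9.32, 0.35), (-2.0, 22.17, 0.03), (-0.95, 6.73, 0.12), (0.49, 0.62, 0.97)]
s3 [(1.26, 2.98, 0.6), (3.91, -19.73, -0.02), (-0.1, 2.36, 0.56), (-0.96, 3.37, 0.4), (5.34, 2.8, 0.27)]
s4 [(0.96, 1.06, 0.87), (-2.66, -1.17, -0.09), (-0.02, 1.1, 0.91), (-0.57, 1.45, 0.71), (-5.15, -2.56, 0.37)]
s5 [(0.82, 0.36, 1.16), (-0.14, 4.36, 0.38), (-0.03, 0.45, 1.06), (-1.06, 0.22, 0.63), (-4.67, 10.9, -0.02)]
```

The stud still follows the fingers down (1.1 px since the s4 image), so the cover is not bottomed yet.

>>> jog_arm(targets=[[[0,0,0.5],0,255],[[0,0,1],0,255],[[0,0,1],0,255]])

```text
t: 7.03
eef_pos: [0.4946, -0.2402, 0.0492]
orientation: [-180.0, 0.0, 10.9]
wrist_force: [0.0, 0.7, 0.2]
grip_width: -0.0
gripper_force: 0.0
```

>>> jog_arm(targets=[[[0,0,0.5],0,255],[[0,0,1],0,255],[[0,0,1],0,255]])

```text
t: 7.28
eef_pos: [0.4946, -0.2402, 0.0482]
orientation: [-180.0, 0.0, 10.9]
wrist_force: [0.1, -0.4, 0.4]
grip_width: -0.0001
gripper_force: 0.0
```

```bash
python3 - <<'E'
from h import *
n=snap('scene','s7.png')[:,:,::-1]
g=lambda f:cv2.cvtColor(f,cv2.COLOR_BGR2GRAY).astype(np.float32)
N=g(np.ascontiguousarray(n))
for f in('s4','s5','s6'):
    A=g(cv2.imread(f'pics/{f}.png')); o=[]
    for(x0,x1,y0,y1)in((238,252,222,246),(268,284,216,238),(286,306,222,252)):
        (d,r)=cv2.phaseCorrelate(A[y0:y1,x0:x1],N[y0:y1,x0:x1],cv2.createHanningWindow((x1-x0,y1-y0),cv2.CV_32F)); o.append((round(d[0],2),round(d[1],2),round(r,2)))
    print(f,o)
E
```

```text
s4 [(0.95, 1.48, 0.95), (-0.37, 1.81, 1.02), (-0.18, 1.85, 0.77)]
s5 [(1.0, 1.48, 0.92), (-0.37, 1.14, 1.07), (-0.69, 0.46, 0.69)]
s6 [(0.28, 0.76, 0.88), (-0.33, 0.71, 1.08), (-0.98, 0.13, 0.62)]
```

```bash
python3 - <<'E'
from h import *
a=[cv2.resize(cv2.imread(f'pics/{f}.png')[205:270,236:316],(400,325),interpolation=cv2.INTER_CUBIC) for f in('s4','s7')]
cv2.imwrite('pics/c7.png',np.hstack(a))
E
```

```text
(no output)
```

View pics/c7.png

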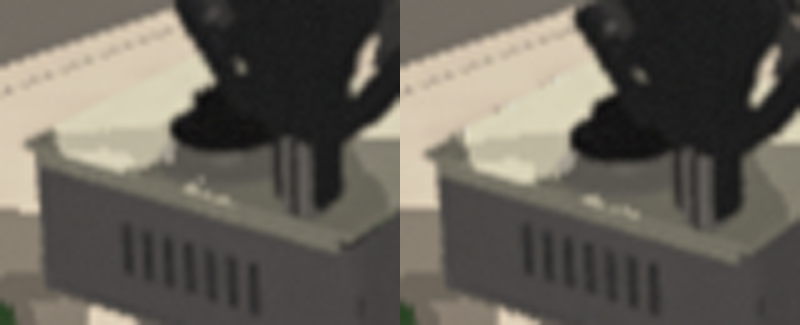

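The comparison shows the cover's near corner 10 crop pixels lower in the later picture, with the cover now nearly flat on the rim. I continue stepwise until the force rises.

>>> jog_arm(targets=[[[0,0,0.5],0,255],[[0,0,1],0,255],[[0,0,1],0,255]])

```text
t: 7.58
eef_pos: [0.4947, -0.2403, 0.0473]
orientation: [180.0, -0.0, 10.9]
wrist_force: [0.0, -0.5, 0.7]
grip_width: -0.0001
gripper_force: 0.0
```

>>> jog_arm(targets=[[[0,0,0.5],0,255],[[0,0,1],0,255],[[0,0,1],0,255]])

```text
t: 7.83
eef_pos: [0.4947, -0.2403, 0.047]
orientation: [180.0, -0.0, 10.9]
wrist_force: [-3.1, 2.1, 16.3]
grip_width: 0.0
gripper_force: 7.9
```

```bash
cat >> h.py <<'E'
def track(new,olds):
    n=snap('scene',new)[:,:,::-1]; g=lambda f:cv2.cvtColor(np.ascontiguousarray(f),cv2.COLOR_BGR2GRAY).astype(np.float32)
    N=g(n)
    for f in olds:
        A=g(cv2.imread(f'pics/{f}.png')); o=[]
        for(x0,x1,y0,y1)in((238,252,222,246),(268,284,216,238),(286,306,222,252)):
            (d,r)=cv2.phaseCorrelate(A[y0:y1,x0:x1],N[y0:y1,x0:x1],cv2.createHanningWindow((x1-x0,y1-y0),cv2.CV_32F)); o.append((round(d[0],2),round(d[1],2),round(r,2)))
        print(f,o)
E
python3 -c "
from h import *
track('s8.png',['s4','s6','s7']); print(robot.read_state()['wrist_force'])"
```

```text
s4 [(0.88, 1.58, 0.82), (0.01, 1.62, 1.03), (-0.41, 3.05, 0.57)]
s6 [(0.53, 0.99, 0.94), (-0.21, 0.98, 0.9), (-0.83, 0.99, 0.83)]
s7 [(0.86, 0.15, 0.89), (0.01, 0.46, 0.98), (-0.48, -0.43, 0.71)]
[-3.37090804  1.66917716 16.41007249]
```

Firm contact came at a TCP z of 0.047 (16 N), so the cover is shut and the closed tips lie about 27 mm behind the TCP. I back off and locate the stud from the top view.

>>> jog_arm(targets=[[[0,0,-10],0,255],[[0,0,-35],0,255],[[0,10,-65],0,200],[[0,30,-95],0,100],[[-20,60,-120],0,0],[[-40,95,-130],0,0],[[-60,130,-130],0,0],[[-80,160,-130],0,0],[[-95,190,-130],0,0],[[-100,200,-130],0,0]])

```text
t: 8.72
eef_pos: [0.4325, -0.4597, 0.1767]
orientation: [179.9, 0.0, 10.7]
wrist_force: [-0.0, 0.9, 1.0]
grip_width: 0.0855
gripper_force: 0.0
```

```bash
cat > m.py <<'E'
from h import *
import sys
t=snap('top',sys.argv[1]); hsv=cv2.cvtColor(t,cv2.COLOR_RGB2HSV)
m=np.zeros((480,640),np.uint8); m[195:290,215:325]=(t[195:290,215:325].max(2)<60)*255
n,l,st,c=cv2.connectedComponentsWithStats(m)
for i in range(1,n):
    if st[i,4]>20: print(st[i],c[i],onz('top',[c[i]],.092)[0])
P0=np.r_[P[:3],0]; print('pred stud',cov(P0,.12,0,.022),proj('top',cov(P0,.12,0,.022)))
E
python3 m.py t2.png
```

```text
[264 246  26  27 561] [276.48484848 259.1426025 ] [ 0.5078895  -0.17092256  0.092     ]
pred stud [ 0.50451186 -0.17250929  0.092     ] [[277.35483482 261.01594282]]
```

```bash
python3 -c "
from h import *
print(rel([.507,-.1715,.15]),rel([.507,-.1715,.068]))"
```

```text
[ 126.6 -269.4   26.1] [ 126.6 -269.6  108.1]
```

>>> jog_arm(targets=[[[10,-20,0],-0.2,0],[[25,-53,0],-0.2,0],[[42,-90,0],-0.2,0],[[60,-127,0],-0.2,0],[[77,-164,0],-0.2,0],[[94,-200,5],-0.2,0],[[110,-233,12],-0.2,0],[[121,-257,22],-0.2,0],[[126,-268,33],-0.2,0],[[126.6,-269.5,45],-0.2,0]])

```text
t: 9.6
eef_pos: [0.508, -0.1635, 0.1314]
orientation: [-180.0, -0.0, 11.3]
wrist_force: [0.3, -0.2, -1.1]
grip_width: 0.0854
gripper_force: 0.0
```

>>> jog_arm(targets=[[[0,0,12],0,0],[[0,0,25],0,0],[[0,0,38],0,0],[[0,0,50],0,0],[[0,0,58],0,0],[[0,0,62],0,0],[[0,0,63],0,0],[[0,0,63],0,0]])

```text
t: 10.27
eef_pos: [0.5077, -0.1668, 0.0685]
orientation: [-180.0, 0.0, 11.1]
wrist_force: [0.7, -0.5, 0.6]
grip_width: 0.0854
gripper_force: 0.0
```

```bash
python3 -c "
from h import *
print(rel([.507,-.1715,.068]),robot.read_state()['orientation'])
s=snap('scene','s9.png')
cv2.imwrite('pics/c9.png',cv2.resize(s[195:275,230:340,::-1],(770,560),interpolation=cv2.INTER_CUBIC))"
```

```text
[-1.6  4.5  0.5] [-1.79996337e+02  2.71858650e-04  1.10779137e+01]
```

View pics/c9.png

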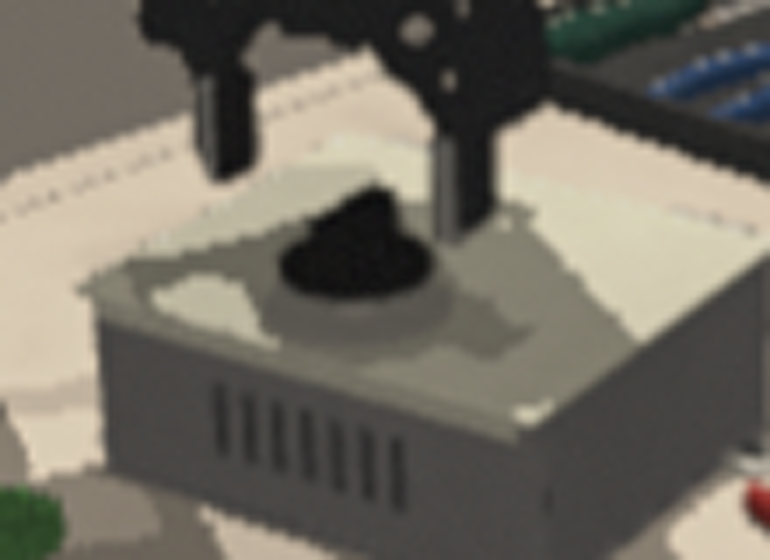

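The cover is shut. The fingertips at (228,178) and (462,240) straddle the wing, whose top is near (360,205); the flange is at (355,262). Next I check the projections.

```bash
python3 -c "
from h import *
f=lambda X:((proj('scene',X)-[230,195])*7).round()
print(f([[.507,-.1715,.092],[.507,-.1715,.112]])); e=robot.read_state()['eef_pos']
y=np.radians(11.08); d=np.array([np.sin(y),-np.cos(y),0]); b=np.array([np.cos(y),np.sin(y),0])
for h in(.1,.105,.11,.115,.12): print(h,f([np.r_[e[:2],h]+k*d+j*.011*b for k in(-.05,.05) for j in (-1,1)]).tolist())
"
```

```text
[[344. 251.]
 [341. 195.]]
0.1 [[194.0, 203.0], [236.0, 180.0], [442.0, 271.0], [481.0, 246.0]]
0.105 [[194.0, 189.0], [235.0, 166.0], [442.0, 257.0], [481.0, 232.0]]
0.11 [[193.0, 175.0], [234.0, 153.0], [441.0, 243.0], [481.0, 218.0]]
0.115 [[192.0, 161.0], [233.0, 139.0], [441.0, 228.0], [480.0, 204.0]]
0.12 [[191.0, 147.0], [233.0, 125.0], [440.0, 214.0], [480.0, 189.0]]
```

The finger and stud offsets agree to about 1 mm, so I centre and pinch.

>>> jog_arm(targets=[[[-1.6,4.5,0],0,60],[[-1.6,4.5,0],0,120],[[-1.6,4.5,0],0,180],[[-1.6,4.5,0],0,255],[[-1.6,4.5,0],0,255],[[-1.6,4.5,0],0,255],[[-1.6,4.5,0],0,255],[[-1.6,4.5,0],0,255]], newtons=30)

```text
t: 10.98
eef_pos: [0.5071, -0.1719, 0.0684]
orientation: [180.0, -0.0, 11.1]
wrist_force: [-1.1, -1.8, 3.2]
grip_width: 0.0113
gripper_force: 33.8
```

>>> jog_arm(targets=[[[0,0,1.5],0,255],[[0,0,3],0,255],[[0,0,4.5],0,255],[[0,0,6],0,255],[[0,0,7],0,255],[[0,0,8],0,255],[[0,0,9],0,255],[[0,0,9],0,255]])

```text
t: 11.65
eef_pos: [0.5071, -0.1718, 0.0593]
orientation: [180.0, -0.0, 11.1]
wrist_force: [-2.2, -3.2, 10.4]
grip_width: 0.011
gripper_force: 34.7
```

>>> jog_arm(targets=[[[0,0,0.8],0,255],[[0,0,1.5],0,255],[[0,0,1.5],0,255]])

```text
t: 11.9
eef_pos: [0.5071, -0.1719, 0.0579]
orientation: [180.0, -0.0, 11.1]
wrist_force: [-2.3, -1.4, 10.3]
grip_width: 0.011
gripper_force: 34.8
```

>>> jog_arm(targets=[[[0,0,0.8],0,255],[[0,0,1.2],0,255],[[0,0,1.2],0,255]])

```text
t: 12.15
eef_pos: [0.5071, -0.1718, 0.0568]
orientation: [180.0, -0.0, 11.1]
wrist_force: [-2.7, -0.6, 9.6]
grip_width: 0.0109
gripper_force: 34.9
```

>>> jog_arm(targets=[[[0,0,0.8],0,255],[[0,0,1.5],0,255],[[0,0,1.5],0,255]])

```text
t: 12.4
eef_pos: [0.5072, -0.1719, 0.056]
orientation: [180.0, -0.0, 11.1]
wrist_force: [-7.1, 0.5, 26.9]
grip_width: 0.0108
gripper_force: 37.1
```

>>> jog_arm(targets=[[[0,0,0.8],0,255],[[0,0,1.5],0,255],[[0,0,1.5],0,255]])

```text
t: 12.65
eef_pos: [0.5075, -0.172, 0.0554]
orientation: [179.9, -0.1, 11.1]
wrist_force: [-9.8, 1.8, 46.7]
grip_width: 0.0111
gripper_force: 40.0
```

The stop is at a TCP z of about 0.0565. I ease back slightly, then turn clockwise, which is + about the tool's z.

>>> jog_arm(targets=[[[0,0,-1.2],0,255],[[0,0,-2.2],0,255],[[0,0,-2.2],0,255]])

```text
t: 12.9
eef_pos: [0.5072, -0.1719, 0.0564]
orientation: [180.0, -0.0, 11.1]
wrist_force: [-2.1, -1.4, 11.6]
grip_width: 0.0112
gripper_force: 35.2
```

>>> jog_arm(targets=[[[0,0,0],2,255],[[0,0,0],5,255],[[0,0,0],9,255],[[0,0,0],13,255],[[0,0,0],17,255],[[0,0,0],20,255],[[0,0,0],20,255]])

```text
t: 13.48
eef_pos: [0.5072, -0.1718, 0.0561]
orientation: [180.0, -0.0, -9.1]
wrist_force: [-3.3, -0.6, 12.4]
grip_width: 0.0111
gripper_force: 35.3
```

Turning freely (12.4 N, as the spring should give).

>>> jog_arm(targets=[[[0,0,0],3,255],[[0,0,0],7,255],[[0,0,0],11,255],[[0,0,0],15,255],[[0,0,0],19,255],[[0,0,0],23,255],[[0,0,0],27,255],[[0,0,0],30,255],[[0,0,0],30,255]])

```text
t: 14.23
eef_pos: [0.5073, -0.1717, 0.0561]
orientation: [-180.0, -0.0, -39.1]
wrist_force: [-1.7, -0.5, 12.0]
grip_width: 0.0114
gripper_force: 35.3
```

>>> jog_arm(targets=[[[0,0,0],3,255],[[0,0,0],7,255],[[0,0,0],11,255],[[0,0,0],15,255],[[0,0,0],19,255],[[0,0,0],23,255],[[0,0,0],27,255],[[0,0,0],30,255],[[0,0,0],30,255]])

```text
t: 14.98
eef_pos: [0.5073, -0.1717, 0.0561]
orientation: [-180.0, -0.0, -69.1]
wrist_force: [-1.4, 1.2, 12.1]
grip_width: 0.011
gripper_force: 35.3
```

```bash
python3 -c "
from h import *
s=robot.read_state(); print(s['joint_positions'],s['wrist_force'],s['wrist_torque'])"
```

```text
[-2.50928098e+01  3.24653316e+01  9.87297758e+01  1.64252134e-02
  4.87541241e+01  1.34043901e+02] [-1.39173829  1.23897791 12.13615063] [ 0.02634198  0.2631506  -0.03844326]
```

>>> jog_arm(targets=[[[0,0,-1],0,255],[[0,0,-2],0,255],[[0,0,-3],0,255],[[0,0,-4],0,255],[[0,0,-5],0,255],[[0,0,-6],0,255],[[0,0,-6],0,255]])

```text
t: 15.57
eef_pos: [0.5073, -0.1717, 0.0621]
orientation: [-180.0, -0.0, -68.9]
wrist_force: [-0.5, -0.4, 8.1]
grip_width: 0.0109
gripper_force: 34.6
```

At 8 N the fastener has risen to about 0.006, which is past the 0.009 ledge and so in the notch. I release, lift and retreat.

>>> jog_arm(targets=[[[0,0,-1],0,255],[[0,0,-1],0,180],[[0,0,-1],0,90],[[0,0,-1],0,0],[[0,0,-1],0,0],[[0,0,-1],0,0],[[0,0,-1],0,0],[[0,0,-8],0,0],[[0,0,-25],0,0],[[0,0,-50],0,0]])

```text
t: 16.4
eef_pos: [0.5059, -0.1712, 0.1113]
orientation: [179.9, 0.1, -68.9]
wrist_force: [-0.5, 0.3, 0.0]
grip_width: 0.0853
gripper_force: 0.0
```

>>> jog_arm(targets=[[[0,0,-20],0,0],[[10,0,-50],0,0],[[40,0,-70],0,0],[[75,0,-75],0,0],[[110,0,-75],0,0],[[145,0,-75],0,0],[[180,0,-75],0,0],[[205,0,-75],0,0],[[220,0,-75],0,0],[[220,0,-75],0,0]])

```text
t: 17.23
eef_pos: [0.5865, -0.3799, 0.1868]
orientation: [-180.0, -0.1, -69.0]
wrist_force: [-0.3, 0.4, -0.2]
grip_width: 0.0858
gripper_force: 0.0
```

```bash
cat > w.py <<'E'
from h import *
t=snap('top','t3.png'); s=snap('scene','s10.png')
for n,im,(x0,x1,y0,y1) in(('top',t,(215,325,195,290)),('scene',s,(255,305,205,250)),('scene_before',cv2.imread('pics/s9.png'),(262,294,216,240))):
    m=np.zeros((480,640),np.uint8); m[y0:y1,x0:x1]=(im[y0:y1,x0:x1].max(2)<45)*255
    k,l,st,c=cv2.connectedComponentsWithStats(m); i=1+st[1:,4].argmax(); print(n,st[i],c[i])
    if n!='top': print('\n'.join(''.join('#' if v else '.' for v in r) for r in m[y0:y1,x0:x1]))
f=lambda h:proj('scene',[.507,-.1715,h]); print(f(.092),f(.0875),f(.083))
for n,uv in(('gear',(245,314)),('usb',(338,300))): print(n,np.abs(t[uv[1]-12:uv[1]+12,uv[0]-12:uv[0]+12].astype(int)-cv2.imread('pics/top0.png')[uv[1]-12:uv[1]+12,uv[0]-12:uv[0]+12,::-1]).mean())
E
python3 w.py
```

```text
top [216 224   3   6   9] [217.22222222 226.66666667]
scene [271 225  20  15 209] [280.12440191 232.42583732]
.............................................#####
...............................................###
..................................................
..................................................
..................................................
..................................................
..................................................
..................................................
..................................................
..................................................
..................................................
..................................................
..................................................
..................................................
..................................................
..................................................
..................................................
..................................................
..................................................
.....................
[... 1595 characters left out ...]
...
...................#####........
.................#######........
................########........
..............##########........
.............############.......
.............############.......
............###############.....
..........###################...
.........####################...
........#####################...
........#####################...
.........####################...
.........###################....
...........##############.......
...............####.............
................................
................................
[[279.12964508 230.91756473]] [[279.2075777  232.70354419]] [[279.28533907 234.48290782]]
gear 34.44328703703704
usb 34.213541666666664
```

```bash
python3 -c "
from h import *
t=cv2.imread('pics/t3.png')[170:330,190:410]; s=cv2.imread('pics/s10.png')[190:310,210:380]
cv2.imwrite('pics/f.png',np.hstack([cv2.resize(t,(440,320)),cv2.resize(s,(360,320))]))"
```

```text
(no output)
```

View pics/f.png

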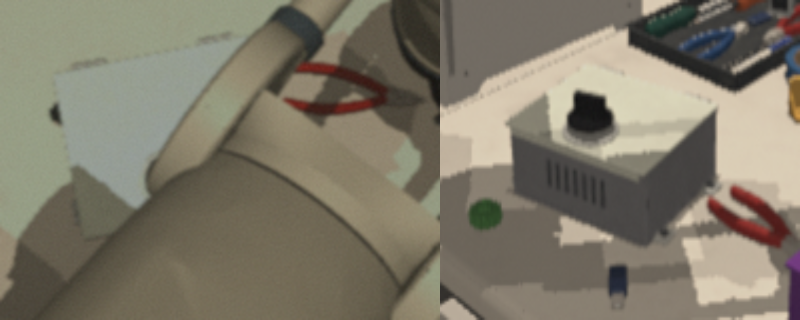

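The cover is shut, and the wing at (590,103) is turned crosswise with its flange slightly sunk. The gear at (485,213), the USB stick at (617,280) and the pliers at (750,215) lie untouched, and the arm is clear.

```bash
python3 -c "
from h import *
print(robot.sign_off())"
```

```text
the job is handed in; nothing more can be done
None
```

The cover is shut and its fastener was pushed in, turned 80° clockwise, felt to spring back into the notch, and released; the pliers, gear and USB stick were left alone, and the job was handed in at about 17 s.

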